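# Tug-test a clamping bolt in a T-slot plate

## Task

Take the orange-knobbed clamping bolt from the wooden rack, lower its head into the square pocket of the aluminium T-slot plate and slide it gently along the slot until it meets the red end stop. There, confirm that it is caught by tugging it straight up with a steady pull of about 15 N (never above 25 N) for two seconds, then let it back down and leave it standing upright against the stop. Leave the blue bolt and everything else on the bench as it is.

Things in the scene. Friction and masses are not known exactly. Their poses are not given: they have to be found in the camera images.
- bolt: the bolt to fit: orange round knob on a steel T-bolt, upright, 70 mm tall, about 0.14 kg. Origin at the centre of its underside, z up along its axis. From below: round steel head dia 26 x 8 mm (z 0 to 8), steel shank dia 12 (z 8 to 40), knob dia 34 x 30 mm (z 40 to 70). It is round, its yaw means nothing.
- bolt_grip (a point): centre of the orange knob, on the bolt's axis 55 mm above its origin: where to pinch it (34 mm wide, from above)
- spare: an identical bolt with a blue knob, in the rack's other large hole; same origin and sizes. To be left alone.
- rack: fixed wooden block 200 x 70 x 40 mm (its x, y, z), origin at the centre of its underside. Two holes dia 31, 20 mm deep, at x = -50 and +50 mm of its frame, hold the two bolts standing loosely on their heads (either way round), so each bolt's underside is 20 mm above the rack's; a small empty hole between. It stands on rubber feet, 1 to 10 mm above the bench.
- track: fixed aluminium T-slot plate 90 x 200 x 30 mm (x, y, z), origin at the centre of its underside, the slot along its y axis at x = 0. Pocket at its -y end, red end stop at its +y end. From the pocket a channel 34 mm wide (floor z = 10) runs to +y under two lips. The red stop block (16 mm wide, z 30 to 38) fills the slot from y = +56 mm on. On feet, underside 1 to 10 mm above the bench.
- lips: two aluminium lips over the channel (part of the plate, frame as track), y = -46 to +100 mm, 8 mm thick. Between them a slot 16 mm wide for the shank, its mouth flared from y = -46 to -30. They are shimmed: undersides at z = 22 to 28 mm, different each time and not measured, so the 8 mm head has 4 to 10 mm of play in height. Pulled up, they yield about 1 mm per 20 N.
- pocket (a point): centre of the pocket mouth at the top face of the plate (z = 30, y = -68 mm in the frame of the plate). The pocket is 40 mm in x and 44 mm in y (y -90 to -46), its floor, like the channel floor, at z = 10 mm
- home (a point): where the bolt's origin is when its head stands on the channel floor and its shank touches the red end stop: y = +50, z = 10 mm in the frame of the plate
- oil: dark brown oil bottle, dia 64, 170 mm tall, loose bystander; origin at its underside
- tin: open steel tin, dia 80, 60 mm tall, loose bystander; origin at its underside
- offcut: pale wood offcut 110 x 45 x 22 mm, loose bystander; origin at its underside
- offcut2: small plywood offcut 70 x 50 x 22 mm, loose bystander; origin at its underside
- sander: green sanding block 100 x 60 x 36 mm, loose bystander; origin at its underside
- driver: screwdriver with red handle, 190 mm long, about 30 mm high, lying between rack and plate, loose bystander
Mind the look-alikes: they are no part of the job. There is more than one size of the bolt; the one meant has the size given above.

How it is judged (in metres and radians):
On the way, in this order (a step that is already met when the one before it is completed fails the run):
1. the bolt's head is down in the pocket, the bolt upright (y of bolt in the frame of track between -0.082 and -0.052 m and x of bolt in the frame of track between -0.009 and 0.009 m and z of bolt in the frame of track below 0.0155 m and angle between bolt's own z axis and vertical below 0.2 rad), for 0.05 s.
2. the bolt has been slid under the lips to within 5 mm of the red stop (y of bolt in the frame of track between 0.045 and 0.056 m and x of bolt in the frame of track between -0.005 and 0.005 m and angle between bolt's own z axis and vertical below 0.12 rad and z of bolt in the frame of track below 0.0225 m), for 0.1 s.
3. there, the bolt is pulled straight up against the lips with 11 to 19 N, steadily for 1.2 s (y of bolt in the frame of track between 0.045 and 0.056 m and x of bolt in the frame of track between -0.005 and 0.005 m and angle between bolt's own z axis and vertical below 0.12 rad and z of bolt in the frame of track above 0.0125 m and contact force between bolt and lips between 11 and 19 N), for 1.2 s.
At the end, for the whole second after the job is handed in: the orange bolt stands released, upright (within 0.12 rad) and at rest with its head on the channel floor (within 2 mm) under the lips, its shank within 5 mm of the red stop (y of bolt in the frame of track between 0.045 and 0.056 m and x of bolt in the frame of track between -0.005 and 0.005 m and angle between bolt's own z axis and vertical below 0.12 rad and z of bolt in the frame of track between 0.008 and 0.012 m and linear speed of bolt below 0.02 m/s and contact force between the fingers and bolt below 0.05 N); the robot touches nothing.
It fails at once if at the stop end, the raised bolt is pulled against the lips with more than 25 N (y of bolt in the frame of track above 0.04 m and z of bolt in the frame of track above 0.012 m and contact force between bolt and lips above 25 N).
It fails at once if the bolt is rammed into the plate with more than 60 N (contact force between bolt and track above 60 N).
It fails at once if the blue bolt or another bystander is moved by more than 20 mm (distance of any of spare, oil, tin, offcut, offcut2, sander, driver from where it was at the start of the episode above 0.02 m).
It also fails if it takes over 64 s, if anything falls off the work surface, if the arm or the gripper's body presses on something with over 40 N, if the wrist force passes 120 N, or if a joint passes its speed limit or range.

## Robot

A 7-joint arm with a two-finger parallel gripper is mounted at the origin on the work surface. World frame = base frame: x ahead of the robot, y to its left, z up, the work surface at z = 0. Lengths are in mm, angles in degrees, forces in N, time in s.
With the tool pointing down it reaches from about 350 to 900 mm from the base axis. Payload 19.9 kg.
Tool frame: the origin (TCP) lies between the finger pads; the fingertips stand 14 mm ahead of it and the grasp point (between the pads) lies 5 mm behind it; z points along the fingers, y is the line along which they close (so a half turn about z gives the same grasp; the last joint's range is limited). The gripper opens to 94 mm and grips with 3 to 60 N. Pads are 16 mm wide; open, the fingers measure 119 mm over their backs; the gripper's body (75 mm by 177 mm) begins 78 mm behind the grasp point.
Start: joints at [-70.904, 23.915, -0.59, 92.452, 0.269, 63.638, -3.037], TCP at [228.792, 581.596, 219.425] pointing down, gripper open.
Joint ranges: [-161.28, 161.28], [-22.2, 115.67], [-73.04, 71.86], [3.21, 147.25], [-68.34, 248.33], [10.77, 114.83], [-161.83, 161.83]. Speed limits (degrees/s): [108.29, 108.29, 136.94, 136.94, 172.46, 172.46, 172.46].

## Interface

Orientations are given as [roll, pitch, yaw] about the fixed x, y, z axes, in that order (R = Rz(yaw) Ry(pitch) Rx(roll)).
In Python, from workcell import telemetry, cams, hand_in gives the robot as it stands. The module is installed in compiled form; this text tells all that it offers.
- The arm moves only by the tool apply_moves, never from a script. Its argument "deltas" is a list that holds one entry, the list of rows, each a list of 4 numbers: the shift along the tool's x, y, z in mm, then the turn about the tool's z in rad. A call has 1 to 12 rows; each row is the pose to reach, as a shift and turn from the pose commanded when the call began, along the tool's axes at that moment; what a row does not reach only later rows make up. A row lasts 1/10 s, in which the tool goes at most 50 mm and 8.59 degrees, less where a joint would pass 70% of its speed; a pose out of reach is approached as far as the arm can. A call with a gripper value outside its range is refused whole. "claw" is the opening, from -1 (shut) to 1 (fully open), so that 0 is half open, set as the call begins (left out, the last holds). The fingers move at their own pace and stop on an object; "squeeze" is the grip in N (left out, the last holds). Time passes only in rows, so rows that repeat a pose let the fingers close. It gives the time, the measured TCP pose, the force, the opening and the grip force at its end, in the units of the state.
- telemetry.state(): the state, without advancing time (a new reading comes with each control period).
- cams.camera(name): name is "scene" or "top" or "wrist"; returns the picture (400x640x3 uint8, red, green, blue); there is no depth.
- cams.get_calibration(name): a dict with "intrinsics" (3x3 intrinsics, pixels), "world_to_cam" (4x4, takes a point from world to camera coordinates); the wrist camera has in their place "T_tool_cam" (4x4, takes a point from camera to tool coordinates, whose origin is the TCP and whose axes are the flange's). Camera axes: x right, y down, z forward; pixel columns grow to the right and rows downward; lengths in mm; the calibration is good to about 2 mm. The wrist camera is an equidistant fisheye: a pixel r from the principal point sees the ray r / f radians off the axis. A picture is of the moment at which its call begins: read the wrist's pose just before it. get_calibration takes no time and is no camera call.
- hand_in(): hands the job in; it is judged then, once.
The state is a dict: "clock": time; "qpos": joint angles; "dq": joint speeds; "effort": joint torques, N m; "eef_pos": TCP position; "ee_rot": TCP orientation; "force": force on the tool from outside, world axes, zero at the start; "torque": the same for the moment, N m; "grip_width": finger opening in mm; "grasp_force": force on a finger pad.
Only numpy, scipy, OpenCV 4.12 (cv2) and the standard library are available. Lean on these libraries where they do the work, as an engineer would, in place of code of your own. Each camera call takes 0.05 s, during which the arm holds its last target. There are 200 camera calls.

## Working session

There is one attempt and no reset: what is moved stays moved. The work goes in short steps, Python scripts to look and compute and a tool call to move; the robot and the scene stay as the last step left them, time stands still between calls to the robot, and variables do not carry over. Pictures are saved under pics/ and viewed, at most 10 in all, crops included, and the job is handed in when it is done.

Besides the shell and the picture viewer there is one more tool, called after "Emit:" as name(argument=value, ...), one argument or row to a line, values as JSON. apply_moves: Moves the arm, as the interface text tells. Its arguments: {"type":"object","properties":{"deltas":{"type":"array"},"claw":{"type":"number"},"squeeze":{"type":"number"}},"required":["deltas"]}

```bash
mkdir -p pics; python3 - <<'E'
from workcell import telemetry, cams
import cv2,numpy as np
s=telemetry.state(); print({k:np.round(v,2).tolist() for k,v in s.items()})
for n in("top","scene"):
    cv2.imwrite(f"pics/{n}0.png",cams.camera(n)[:,:,::-1]); c=cams.get_calibration(n); print(n,{k:np.round(v,4).tolist() for k,v in c.items()})
print(cams.get_calibration("wrist"))
E
```

```text
{'clock': 0.0, 'qpos': [-70.9, 23.95, -0.59, 92.49, 0.27, 63.64, -3.04], 'dq': [-0.04, -0.01, -0.03, 0.12, 0.0, 0.06, 0.02], 'effort': [-0.0, -85.13, 0.64, -42.6, -0.05, 0.02, 0.0], 'eef_pos': [228.66, 581.25, 218.8], 'ee_rot': [-179.93, 0.01, 158.53], 'force': [-0.31, -0.41, 0.56], 'torque': [-0.03, -0.04, -0.01], 'grasp_force': 0.0, 'grip_width': 94.14}
top {'intrinsics': [[467.2435, 0.0, 316.5747], [0.0, 467.2435, 200.863], [0.0, 0.0, 1.0]], 'world_to_cam': [[-0.006, -0.9999, -0.0104, 9.2004], [-0.9948, 0.007, -0.1012, 580.63], [0.1013, 0.0097, -0.9948, 1414.4021], [0.0, 0.0, 0.0, 1.0]]}
scene {'intrinsics': [[480.1428, 0.0, 311.8329], [0.0, 480.1428, 201.0385], [0.0, 0.0, 1.0]], 'world_to_cam': [[0.6131, 0.79, 0.0054, -343.3042], [0.5224, -0.4003, -0.7529, -235.8934], [-0.5926, 0.4644, -0.6581, 1553.1961], [0.0, 0.0, 0.0, 1.0]]}
{'intrinsics': array([[309.70691629,   0.        , 318.04060395],
       [  0.        , 309.70691629, 199.62269784],
       [  0.        ,   0.        ,   1.        ]]), 'T_tool_cam': array([[-9.26310308e-04, -9.69119053e-01, -2.46591570e-01,
         6.99586241e+01],
       [ 9.99999145e-01, -6.70181761e-04, -1.12259962e-03,
         1.34719592e-01],
       [ 9.22671506e-04, -2.46592399e-01,  9.69118846e-01,
        -1.64034349e+02],
       [ 0.00000000e+00,  0.00000000e+00,  0.00000000e+00,
         1.00000000e+00]])}
```

View pics/top0.png

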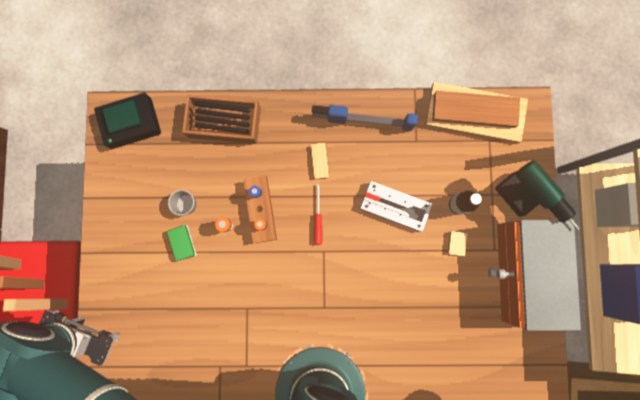

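View pics/scene0.png

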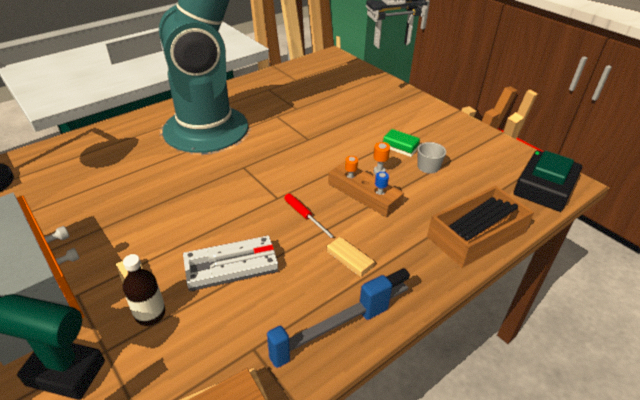

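Candidates for the bolt are the orange knob in the rack (top 260,225), a larger orange knob standing left of the rack (222,225), and the blue knob in the rack (255,191). I pick the one in the rack at 260,225 and will check it in a close crop.

```bash
cat > h.py <<'E'
from workcell import telemetry, cams
import cv2,numpy as np
from scipy.spatial.transform import Rotation as R
def pose():
    s=telemetry.state(); T=np.eye(4); T[:3,:3]=R.from_euler('xyz',s['ee_rot'],degrees=True).as_matrix(); T[:3,3]=s['eef_pos']; return T
def camT(n,tool=None):  # cam->world
    c=cams.get_calibration(n)
    return np.linalg.inv(c['world_to_cam']) if n!='wrist' else tool@c['T_tool_cam']
def pix2w(n,uv,z,tool=None):
    T=camT(n,tool);K=cams.get_calibration(n)['intrinsics'];out=[]
    for u,v in np.atleast_2d(uv):
        a=np.array([(u-K[0,2])/K[0,0],(v-K[1,2])/K[1,1]])
        if n=='wrist':
            r=np.hypot(*a); d=np.array([*(a*np.sinc(r/np.pi)),np.cos(r)])
        else: d=np.array([*a,1.])
        d=T[:3,:3]@d; out.append(T[:3,3]+d*(z-T[2,3])/d[2])
    return np.array(out)
def w2pix(n,P,tool=None):
    T=np.linalg.inv(camT(n,tool));K=cams.get_calibration(n)['intrinsics'];P=np.atleast_2d(P)
    q=P@T[:3,:3].T+T[:3,3]
    if n=='wrist':
        r=np.hypot(q[:,0],q[:,1]);th=np.arctan2(r,q[:,2]);a=q[:,:2]*(th/np.maximum(r,1e-9))[:,None]
    else: a=q[:,:2]/q[:,2:]
    return a*K[0,0]+K[:2,2]
def blobs(img,lo,hi,amin=20):
    m=cv2.inRange(cv2.cvtColor(img,cv2.COLOR_RGB2HSV),lo,hi)
    n,_,st,c=cv2.connectedComponentsWithStats(m)
    return [(st[i].tolist(),c[i].round(1).tolist()) for i in range(1,n) if st[i,4]>=amin]
E
python3 - <<'E'
from h import *
for nm,uv,z in(("orangeRack",(260,225),95),("blue",(255,191),95),("bigorange",(222,225),70),("pocket",(415,212),35),("stop",(375,198),40),("driver",[(317,185),(318,243)],15),("offcut",(319,160),20),("oil",(475,200),170),("tin",(181,203),60)): print(nm,pix2w("top",uv,z).round(0).tolist())
a=cams.camera("scene")[130:220,310:460];b=cams.camera("top")[160:260,140:290]
cv2.imwrite("pics/c1.png",np.hstack([cv2.resize(x,(400,400*x.shape[0]//x.shape[1]))[:240] for x in(a,b)])[:,:,::-1])
print(np.round(pose(),3))
E
```

```text
orangeRack [[504.0, 171.0, 95.0]]
blue [[605.0, 187.0, 95.0]]
bigorange [[506.0, 289.0, 70.0]]
pocket [[544.0, -296.0, 35.0]]
stop [[587.0, -174.0, 40.0]]
driver [[632.0, 4.0, 15.0], [451.0, 2.0, 15.0]]
offcut [[711.0, -3.0, 20.0]]
oil [[566.0, -436.0, 170.0]]
tin [[574.0, 416.0, 60.0]]
[[-9.31000e-01  3.66000e-01 -0.00000e+00  2.28717e+02]
 [ 3.66000e-01  9.31000e-01 -1.00000e-03  5.81423e+02]
 [-0.00000e+00 -1.00000e-03 -1.00000e+00  2.19084e+02]
 [ 0.00000e+00  0.00000e+00  0.00000e+00  1.00000e+00]]
```

View pics/c1.png

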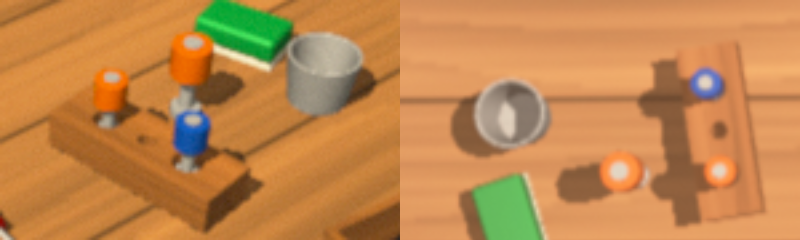

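The close crop confirms it: the rack's orange bolt is the same size as the blue one, and the free-standing one is larger. Next I'll look from above the rack.

Emit:
apply_moves(
  deltas=[
    [[-20, -14, -10], [-60, -42, -10], [-100, -69, -10], [-140, -97, -10], [-180, -125, -10], [-220, -152, -10], [-260, -180, -10], [-300, -208, -10], [-340, -235, -10], [-375, -260, -10], [-398, -275, -10], [-406, -281, -10]],
  ],
)

```text
schema error: expected 4 numbers
```

Emit:
apply_moves(
  deltas=[
    [[-20, -14, -10, 0], [-60, -42, -10, 0], [-100, -69, -10, 0], [-140, -97, -10, 0], [-180, -125, -10, 0], [-220, -152, -10, 0], [-260, -180, -10, 0], [-300, -208, -10, 0], [-340, -235, -10, 0], [-375, -260, -10, 0], [-398, -275, -10, 0], [-406, -281, -10, 0]],
  ],
)

```text
clock: 1.4
eef_pos: [505.0, 168.7, 229.4]
ee_rot: [-180.0, 0.0, 158.3]
force: [-0.2, -0.0, 0.4]
grip_width: 94.0
grasp_force: 0.0
```

```bash
python3 - <<'E'
from h import *
T=pose(); print(T.round(3).tolist()); im=cams.camera("wrist"); cv2.imwrite("pics/w1.png",im[:,:,::-1])
np.savez("w1.npz",T=T,im=im)
print(blobs(im,(3,150,120),(16,255,255),100)); print(blobs(im,(105,120,60),(125,255,255),100))
E
```

```text
[[-0.929, 0.369, 0.0, 505.02], [0.369, 0.929, -0.001, 168.74], [-0.001, -0.001, -1.0, 229.44], [0.0, 0.0, 0.0, 1.0]]
[([0, 0, 628, 295, 141052], [288.1, 134.7]), ([192, 320, 72, 42, 1831], [223.9, 342.9]), ([286, 323, 119, 33, 3152], [346.6, 339.6])]
[([354, 258, 30, 27, 443], [368.8, 269.9])]
```

View pics/w1.png

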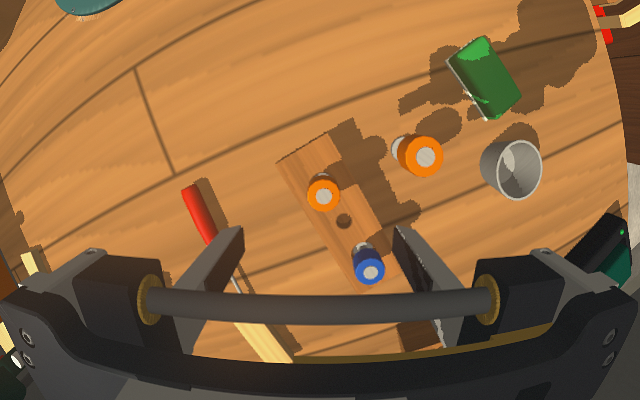

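The wrist view shows the target knob top at (323,196), the blue one at (370,272), and the larger orange one at (425,157), outside the rack. I'll refine these by triangulating.

```bash
cat >> h.py <<'E'
def disc(img,u,v,w):  # centre of the pale disc on a knob near (u,v)
    u0,v0=int(u-w),int(v-w); c=cv2.cvtColor(img[v0:v0+2*w+1,u0:u0+2*w+1],cv2.COLOR_RGB2HSV)
    m=((c[:,:,1]<90)&(c[:,:,2]>130)).astype(np.uint8); n,_,st,ce=cv2.connectedComponentsWithStats(m)
    if n<2: return None
    i=1+np.argmax(st[1:,4]); return (ce[i]+[u0,v0]),st[i,4]
E
python3 - <<'E'
from h import *
from scipy.optimize import least_squares
d=np.load("w1.npz"); top=cams.camera("top"); sc=cams.camera("scene")
ims={"wrist":d["im"],"top":top,"scene":sc}
for nm,g in(("orange",dict(wrist=(323,196,10),top=(260,224,4),scene=(352,158,4))),("blue",dict(wrist=(370,272,10),top=(255,191,4),scene=(382,175,4)))):
    o={n:disc(ims[n],*q) for n,q in g.items()}; print(nm,o)
    o={n:x[0] for n,x in o.items() if x}
    f=lambda p:np.concatenate([(w2pix(n,p,d["T"])[0]-uv)/(1 if n!="wrist" else .6) for n,uv in o.items()])
    r=least_squares(f,[505,170,95]); print(r.x.round(1),r.fun.round(1))
    for z in(91,95.5,100): print(z,pix2w("wrist",o["wrist"],z,d["T"]).round(1))
E
```

```text
orange {'wrist': (array([323.31382979, 195.88297872]), np.int32(188)), 'top': (array([262.        , 223.20833333]), np.int32(24)), 'scene': (array([351.77777778, 158.55555556]), np.int32(9))}
[508.8 172.3  95.5] [-0.4  0.1 -2.3  0.1 -0.1  0.5]
91 [[509.9 172.2  91. ]]
95.5 [[508.8 172.5  95.5]]
100 [[507.8 172.9 100. ]]
blue {'wrist': (array([370.11949686, 272.06918239]), np.int32(159)), 'top': (array([251.27272727, 192.18181818]), np.int32(11)), 'scene': (array([382. , 174.5]), np.int32(24))}
[605.2 189.2  98.3] [ 0.4 -0.4  2.8 -1.5 -0.1 -0.9]
91 [[609.4 188.7  91. ]]
95.5 [[606.9 188.8  95.5]]
100 [[604.4 188.9 100. ]]
```

Emit:
apply_moves(
  deltas=[
    [[-2, 5, 8, 0], [-2, 5, 25, 0], [-2, 5, 43, 0], [-2, 5, 61, 0], [-2, 5, 79, 0], [-2, 5, 97, 0], [-2, 5, 113, 0], [-2, 5, 127, 0], [-2, 5, 138, 0], [-2, 5, 147, 0], [-2, 5, 153, 0], [-2, 5, 153, 0]],
  ],
  claw=0.3,
)

```text
clock: 2.75
eef_pos: [507.2, 175.3, 75.9]
ee_rot: [-180.0, -0.0, 158.5]
force: [-0.1, -0.5, -0.4]
grip_width: 61.1
grasp_force: 0.0
```

Emit:
apply_moves(
  deltas=[
    [[0, 0, 0, 0], [0, 0, 0, 0], [0, 0, 0, 0], [0, 0, 0, 0], [0, 0, 0, 0], [0, 0, 0, 0], [0, 0, 0, 0], [0, 0, 0, 0]],
  ],
  claw=-0.5,
  squeeze=40,
)

```text
clock: 3.55
eef_pos: [507.6, 175.4, 76.6]
ee_rot: [180.0, 0.0, 158.5]
force: [0.8, -0.4, 4.4]
grip_width: 34.0
grasp_force: 40.0
```

Emit:
apply_moves(
  deltas=[
    [[0, 0, -5, 0], [0, 0, -15, 0], [0, 0, -30, 0], [0, 0, -45, 0], [0, 0, -60, 0], [0, 0, -75, 0], [0, 0, -90, 0], [0, 0, -105, 0], [0, 0, -115, 0], [0, 0, -120, 0], [0, 0, -120, 0]],
  ],
)

```text
clock: 4.65
eef_pos: [507.6, 175.5, 197.0]
ee_rot: [180.0, 0.0, 158.5]
force: [0.3, 0.1, -1.6]
grip_width: 33.9
grasp_force: 40.0
```

```bash
python3 - <<'E'
from h import *
T=pose(); s=telemetry.state(); print(T.round(3).tolist(),s['force'],s['torque'],s['grip_width'],s['clock'])
im=cams.camera("wrist"); sc=cams.camera("scene"); np.savez("w2.npz",T=T,im=im,sc=sc)
p=w2pix("scene",T[:3,3])[0].astype(int); q=w2pix("wrist",T[:3,3]-[0,0,-5],T)[0].astype(int); print(p,q)
a=cv2.resize(sc[p[1]-50:p[1]+50,p[0]-50:p[0]+50],(400,400)); b=cv2.resize(im[q[1]-60:q[1]+60,q[0]-60:q[0]+60],(400,400))
cv2.imwrite("pics/g1.png",np.hstack([a,b])[:,:,::-1])
E
```

```text
[[-0.931, 0.366, 0.001, 507.561], [0.366, 0.931, 0.0, 175.455], [-0.001, 0.0, -1.0, 196.962], [0.0, 0.0, 0.0, 1.0]] [ 0.34746487  0.14232807 -1.59026104] [-0.00148176 -0.06534143 -0.01248822] 33.89162469142934 4.65
[354 125] [318 250]
```

View pics/g1.png

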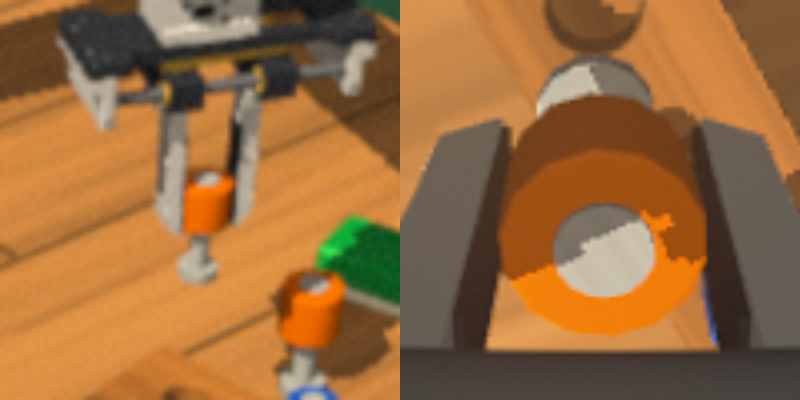

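The bolt is held square between the pads, and only it came out of the rack. Its disc is at about wrist (319.5,265) and the top of its head at about (316.5,207). I'll work out its offset and tilt in the hand, then find the plate.

```bash
python3 - <<'E'
from h import *
d=np.load("w2.npz");T=d["T"]; 
print("disc",disc(d["im"],319,265,18))
t=np.linspace(0,2*np.pi,72)
for zt in(-22,-19,-16):
    w=pix2w("wrist",(319.5,265),T[2,3]-zt,T)[0]; p=(np.linalg.inv(T)@[*w,1])[:3]; print("top z",zt,"tool xy",p[:2].round(2))
    for tx in(-.05,0,.05):
        # axis in tool: from top downwards (sin tx,0,cos tx)
        a=np.array([np.sin(tx),0,np.cos(tx)]);e=np.array([np.cos(tx),0,-np.sin(tx)])
        def ring(D,r): return w2pix("wrist",((p+a*D)[None]+r*(np.cos(t)[:,None]*e+np.sin(t)[:,None]*[0,1,0]))@T[:3,:3].T+T[:3,3],T)
        k=ring(0,17);h=ring(70,13);cr=lambda q:((q-[258,190])/.3).round(0)
        print(tx,"knob L/R/bottom",cr(k).min(0)[0]+400,cr(k).max(0)+[400,0],"head L/R/top",cr(h).min(0)+[400,0],cr(h).max(0)[0]+400)
E
```

```text
disc (array([320.96196868, 267.90380313]), np.int32(447))
top z -22 tool xy [-0.46  0.68]
-0.05 knob L/R/bottom 494.0 [716. 347.] head L/R/top [544.  63.] 664.0
0 knob L/R/bottom 494.0 [716. 344.] head L/R/top [544.  48.] 664.0
0.05 knob L/R/bottom 494.0 [716. 341.] head L/R/top [544.  33.] 664.0
top z -19 tool xy [-1.95  0.69]
-0.05 knob L/R/bottom 496.0 [714. 345.] head L/R/top [545.  66.] 663.0
0 knob L/R/bottom 496.0 [714. 342.] head L/R/top [545.  51.] 663.0
0.05 knob L/R/bottom 496.0 [714. 340.] head L/R/top [544.  36.] 663.0
top z -16 tool xy [-3.44  0.7 ]
-0.05 knob L/R/bottom 498.0 [712. 343.] head L/R/top [546.  68.] 662.0
0 knob L/R/bottom 498.0 [712. 341.] head L/R/top [546.  54.] 662.0
0.05 knob L/R/bottom 498.0 [712. 338.] head L/R/top [545.  39.] 662.0
```

Emit:
apply_moves(
  deltas=[
    [[7, -12, -8, 0], [22, -37, -20, 0], [37, -75, -30, 0], [37, -117, -30, 0], [37, -160, -30, 0], [37, -203, -30, 0], [37, -246, -30, 0], [37, -289, -30, 0], [37, -332, -30, 0], [37, -367, -30, 0], [37, -388, -30, 0], [37, -396, -30, 0]],
  ],
)

```text
clock: 5.95
eef_pos: [327.0, -181.0, 226.2]
ee_rot: [-180.0, -0.0, 158.4]
force: [0.7, 1.4, -1.8]
grip_width: 33.7
grasp_force: 40.0
```

Emit:
apply_moves(
  deltas=[
    [[-10, 1, 0, 0], [-35, 4, 0, 0], [-70, 8, 0, 0], [-105, 12, 0, 0], [-140, 16, 0, 0], [-175, 20, 0, 0], [-210, 24, 0, 0], [-245, 28, 0, 0], [-278, 32, 0, 0], [-303, 35, 0, 0], [-317, 37, 0, 0], [-322, 37, 0, 0]],
  ],
)

```text
clock: 7.15
eef_pos: [643.1, -261.3, 224.4]
ee_rot: [180.0, -0.1, 158.7]
force: [0.2, -0.1, -1.5]
grip_width: 33.2
grasp_force: 40.0
```

```bash
python3 - <<'E'
from h import *
T=pose(); s=telemetry.state(); print(T.round(3).tolist(),s['grip_width'],s['clock'])
im=cams.camera("wrist"); sc=cams.camera("scene"); np.savez("w3.npz",T=T,im=im,sc=sc,top=cams.camera("top"))
cv2.imwrite("pics/w3.png",cv2.resize(im[0:300,120:520],(800,600),interpolation=cv2.INTER_CUBIC)[:,:,::-1])
E
```

```text
[[-0.931, 0.364, -0.002, 643.126], [0.364, 0.931, 0.001, -261.316], [0.002, 0.0, -1.0, 224.427], [0.0, 0.0, 0.0, 1.0]] 33.24534261147819 7.15
```

View pics/w3.png

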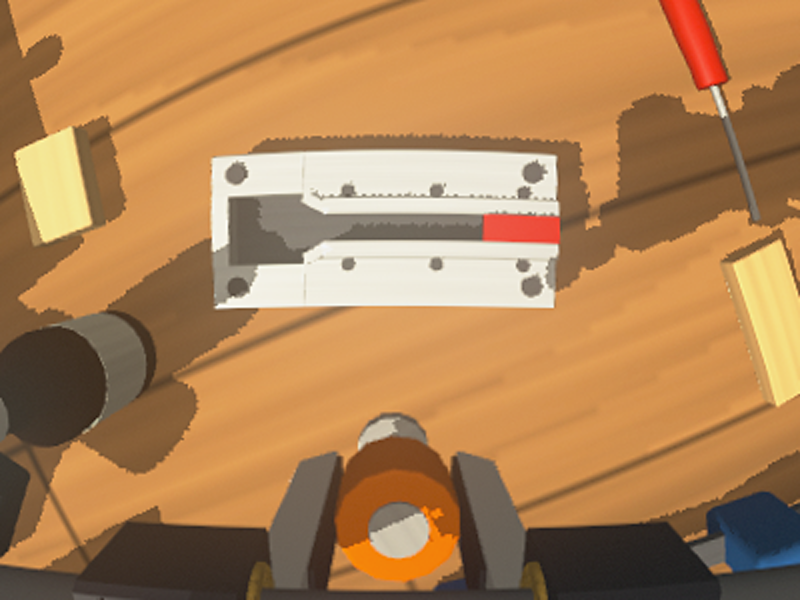

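The view shows the plate with its pocket centre near crop (266,230), slot along v≈228, and red stop from u=484 to 560. The bolt is still held straight. I'll fit the plate pose next.

```bash
python3 - <<'E'
from h import *
from scipy.optimize import least_squares
d=np.load("w3.npz");T=d["T"]
F=np.array([[-45,-100,30,211,156],[45,-100,30,214,307],[45,100,30,554,306],[-45,100,30,557,153],[-20,-90,30,229,196],[20,-90,30,229,264],[-20,-46,30,303,196],[20,-46,30,303,264],[-8,56,38,484,214],[8,56,38,484,243],[-8,100,38,560,215],[8,100,38,560,243]],float)
uv=F[:,3:]/2+[120,0]
g=cv2.cvtColor(d["im"],cv2.COLOR_RGB2GRAY)
P=lambda p,X:(R.from_euler('z',p[3]).apply(X)+p[:3])
r=least_squares(lambda p:(w2pix("wrist",P(p,F[:,:3]),T)-uv).ravel(),[565,-235,5,-.35],loss='soft_l1')
p=r.x; print("plate",p[:3].round(1),np.degrees(p[3]).round(2)); print((w2pix("wrist",P(p,F[:,:3]),T)-uv).round(1).tolist())
# with z forced
for z in(1,5.5,10):
    q=least_squares(lambda a:(w2pix("wrist",P([a[0],a[1],z,a[2]],F[:,:3]),T)-uv).ravel(),[565,-235,-.35]);print(z,q.x.round(3),q.cost.round(2))
# check vs scene, top cameras: red centroid
for n in("scene","top"):
    print(n,w2pix(n,P(p,np.array([[0,78,38.]]))).round(1),[b for b in blobs(d["sc" if n=="scene" else "top"],(0,170,120),(4,255,255),15)])
# bolt fit in tool: x,y,ztop,tiltx,tilty from outlines
t=np.linspace(0,2*np.pi,180)
def rings(b):
    a=R.from_rotvec([b[3],b[4],0]); 
    f=lambda D,rr:w2pix("wrist",(np.array(b[:3])+a.apply(np.c_[rr*np.cos(t),rr*np.sin(t),0*t+D]))@T[:3,:3].T+T[:3,3],T)
    return f(0,17),f(70,13)
obs=np.array([336,460,581,358,427,413])/2+[120,120,0,120,120,0]
def res(b):
    k,h=rings(b); return np.r_[np.array([k[:,0].min(),k[:,0].max(),k[:,1].max(),h[:,0].min(),h[:,0].max(),h[:,1].min()])-obs, (b[2]+17)/3,b[3:]/.02]
b=least_squares(res,[-2,0,-17,0,0]);print("bolt",b.x.round(3),b.fun.round(2))
A=np.linalg.inv(T)
for nm,X in(("pocket",[0,-67,30]),("mouth",[0,-46,30]),("home",[0,50,10])): print(nm,P(p,np.array([X])).round(1),(A@[*P(p,np.array([X]))[0],1])[:3].round(1))
v=A[:3,:3]@R.from_euler('z',p[3]).apply([0,1,0]);print("slot dir in tool",v.round(4))
E
```

```text
plate [ 565.1 -238.8    3.7] -21.31
[[0.3, 0.1], [0.3, 0.4], [0.3, 0.3], [-0.1, 0.5], [-0.5, 0.4], [0.1, 0.4], [-0.3, -1.3], [0.1, -0.8], [-0.1, -0.6], [-0.2, -0.9], [0.1, 0.4], [-0.1, 0.4]]
1 [ 5.65098e+02 -2.38775e+02 -3.72000e-01] 4.47
5.5 [ 5.65206e+02 -2.38799e+02 -3.72000e-01] 3.53
10 [ 5.65314e+02 -2.38823e+02 -3.72000e-01] 13.55
scene [[263.5 248.8]] [([517, 138, 26, 14, 38], [530.0, 144.6]), ([285, 194, 27, 25, 235], [297.2, 205.2]), ([254, 245, 19, 8, 92], [262.8, 248.6])]
top [[372.5 195.9]] [([366, 194, 14, 6, 38], [372.4, 196.6]), ([315, 215, 7, 29, 167], [317.7, 228.5]), ([0, 242, 78, 84, 4856], [41.8, 280.7])]
bolt [-3.7330e+00  3.6100e-01 -1.3792e+01  2.3000e-02 -6.0000e-03] [-0.81  0.37  0.25  0.23  0.38 -0.22  1.07  1.14 -0.31]
pocket [[ 540.7 -301.2   33.7]] [ 80.5 -74.4 190.9]
mouth [[ 548.4 -281.6   33.7]] [ 80.5 -53.4 190.9]
home [[ 583.3 -192.2   13.7]] [ 80.5  42.6 210.9]
slot dir in tool [4.e-04 1.e+00 0.e+00]
```

Emit:
apply_moves(
  deltas=[
    [[7, -6, 0, 0], [22, -20, 0, 0], [40, -36, 0, 0], [58, -52, 10, 0], [73, -66, 25, 0], [81, -73, 42, 0], [83.5, -74.6, 60, 0], [83.5, -74.6, 77, 0], [83.5, -74.6, 92, 0], [83.5, -74.6, 104, 0], [83.5, -74.6, 110, 0], [83.5, -74.6, 110, 0]],
  ],
)

```text
clock: 8.5
eef_pos: [535.9, -301.8, 116.0]
ee_rot: [-180.0, -0.0, 158.5]
force: [-0.3, -0.1, -0.2]
grip_width: 33.7
grasp_force: 40.0
```

```bash
python3 - <<'E'
from h import *
T=pose(); s=telemetry.state(); print(T.round(3).tolist(),s['force'],s['grip_width'],s['clock'])
im=cams.camera("wrist"); sc=cams.camera("scene"); np.savez("w4.npz",T=T,im=im,sc=sc)
p=w2pix("scene",[545,-290,60])[0].astype(int)
a=cv2.resize(sc[p[1]-50:p[1]+50,p[0]-50:p[0]+50],(400,400),interpolation=cv2.INTER_CUBIC); b=cv2.resize(im[140:300,240:400],(400,400),interpolation=cv2.INTER_CUBIC)
cv2.imwrite("pics/g2.png",np.hstack([a,b])[:,:,::-1])
# predicted crop px of pocket corners
X=R.from_euler('z',-21.31,degrees=True).apply([[-20,-90,30],[20,-90,30],[-20,-46,30],[20,-46,30],[-8,-30,30],[8,-30,30]])+[565.1,-238.8,3.7]
print(((w2pix("wrist",X,T)-[240,140])*2.5+[400,0]).round(0).tolist())
t=np.linspace(0,6.28,90)
for x,zt in((-2,-19),(-3.4,-16)):
    h=w2pix("wrist",np.c_[x+13*np.cos(t),.2+13*np.sin(t),0*t+zt+70]@T[:3,:3].T+T[:3,3],T); h=(h-[240,140])*2.5+[400,0]; print(h.min(0),h.max(0))
E
```

```text
[[-0.931, 0.366, -0.001, 535.903], [0.366, 0.931, 0.0, -301.755], [0.001, -0.0, -1.0, 115.977], [0.0, 0.0, 0.0, 1.0]] [-0.30265201 -0.11297983 -0.22857551] 33.66103279414601 8.5
[[532.0, 125.0], [535.0, 239.0], [667.0, 124.0], [664.0, 239.0], [714.0, 159.0], [712.0, 205.0]]
[551.84827942 163.33622952] [640.62272371 247.4489321 ]
[552.47752918 165.24217512] [639.98854038 248.10857135]
```

View pics/g2.png

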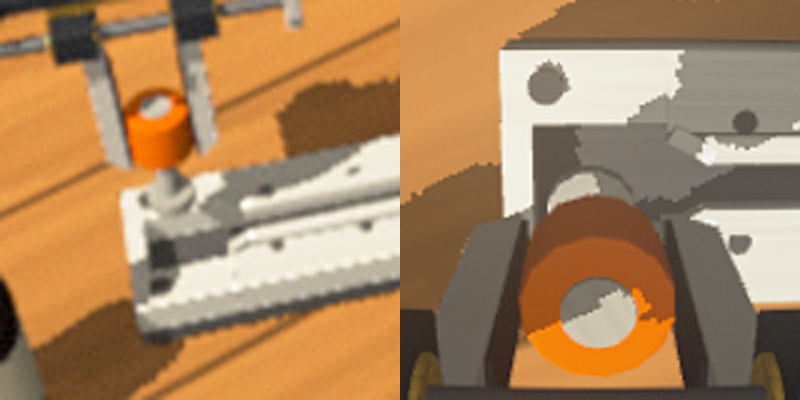

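Everything matches the prediction: the pocket corner is at (532,124) and the head is above the pocket at about (590,200). Now I'll lower it and feel for the floor.

Emit:
apply_moves(
  deltas=[
    [[0, 0, 8, 0], [0, 0, 18, 0], [0, 0, 27, 0], [0, 0, 34, 0], [0, 0, 38, 0], [0, 0, 40, 0], [0, 0, 41, 0], [0, 0, 42, 0], [0, 0, 42, 0]],
  ],
)

```text
clock: 9.5
eef_pos: [536.3, -301.9, 74.6]
ee_rot: [-180.0, 0.0, 158.5]
force: [-0.3, -0.3, -1.1]
grip_width: 33.5
grasp_force: 40.0
```

Emit:
apply_moves(
  deltas=[
    [[0, 0, 1, 0], [0, 0, 2, 0], [0, 0, 2, 0]],
  ],
)

```text
clock: 9.8
eef_pos: [536.2, -301.8, 72.4]
ee_rot: [-180.0, -0.0, 158.5]
force: [0.6, -0.4, -0.3]
grip_width: 33.6
grasp_force: 40.0
```

Emit:
apply_moves(
  deltas=[
    [[0, 0, 1, 0], [0, 0, 1, 0]],
  ],
)

```text
clock: 10.0
eef_pos: [536.2, -301.8, 71.4]
ee_rot: [-180.0, -0.0, 158.5]
force: [-0.3, -0.1, -0.4]
grip_width: 33.5
grasp_force: 40.0
```

Emit:
apply_moves(
  deltas=[
    [[0, 0, 1, 0], [0, 0, 1, 0]],
  ],
)

```text
clock: 10.2
eef_pos: [536.2, -301.9, 70.4]
ee_rot: [-180.0, -0.0, 158.5]
force: [0.2, 0.4, -1.2]
grip_width: 33.6
grasp_force: 40.0
```

Emit:
apply_moves(
  deltas=[
    [[0, 0, 1, 0], [0, 0, 1, 0]],
  ],
)

```text
clock: 10.4
eef_pos: [536.2, -301.8, 69.4]
ee_rot: [-180.0, -0.0, 158.5]
force: [-0.4, 0.5, -0.8]
grip_width: 33.6
grasp_force: 40.0
```

Emit:
apply_moves(
  deltas=[
    [[0, 0, 0.7, 0], [0, 0, 0.7, 0]],
  ],
)

```text
clock: 10.6
eef_pos: [536.2, -301.8, 68.7]
ee_rot: [-180.0, -0.0, 158.5]
force: [0.3, 0.3, -0.7]
grip_width: 33.8
grasp_force: 40.0
```

Emit:
apply_moves(
  deltas=[
    [[0, 0, 0.8, 0], [0, 0, 0.8, 0]],
  ],
)

```text
clock: 10.8
eef_pos: [536.2, -301.9, 67.9]
ee_rot: [-180.0, -0.0, 158.5]
force: [0.1, -1.1, -1.4]
grip_width: 33.5
grasp_force: 40.0
```

Emit:
apply_moves(
  deltas=[
    [[0, 0, 0.8, 0], [0, 0, 0.8, 0]],
  ],
)

```text
clock: 11.0
eef_pos: [536.3, -302.0, 67.4]
ee_rot: [-180.0, 0.0, 158.5]
force: [-0.6, 0.1, 1.7]
grip_width: 33.2
grasp_force: 40.0
```

Emit:
apply_moves(
  deltas=[
    [[0, 0, 0.7, 0], [0, 0, 0.7, 0]],
  ],
)

```text
clock: 11.2
eef_pos: [536.4, -302.3, 67.1]
ee_rot: [-180.0, 0.1, 158.5]
force: [-1.4, -0.3, 8.8]
grip_width: 33.7
grasp_force: 40.0
```

The floor is felt at TCP z ≈ 67.5. I'll lift about 1 mm clear and slide into the mouth.

Emit:
apply_moves(
  deltas=[
    [[0, 0, -1, 0], [0, 0, -2, 0], [0, 3, -2, 0], [0, 7, -2, 0], [0, 11, -2, 0], [0, 15, -2, 0], [0, 19, -2, 0], [0, 22, -2, 0], [0, 25, -2, 0], [0, 25, -2, 0]],
  ],
)

```text
clock: 12.2
eef_pos: [545.6, -278.1, 68.5]
ee_rot: [180.0, 0.0, 158.6]
force: [0.7, 0.6, -2.1]
grip_width: 33.6
grasp_force: 40.0
```

Emit:
apply_moves(
  deltas=[
    [[0, 3, 0, 0], [0, 6, 0, 0], [0, 9, 0, 0], [0, 12, 0, 0], [0, 15, 0, 0], [0, 15, 0, 0]],
  ],
)

```text
clock: 12.8
eef_pos: [551.1, -264.1, 68.5]
ee_rot: [180.0, -0.0, 158.6]
force: [-0.5, -0.5, -1.6]
grip_width: 32.9
grasp_force: 40.0
```

Emit:
apply_moves(
  deltas=[
    [[0, 3, 0, 0], [0, 7, 0, 0], [0, 12, 0, 0], [0, 17, 0, 0], [0, 22, 0, 0], [0, 27, 0, 0], [0, 31, 0, 0], [0, 34, 0, 0], [0, 35, 0, 0]],
  ],
)

```text
clock: 13.7
eef_pos: [563.8, -231.7, 68.5]
ee_rot: [-180.0, 0.0, 158.5]
force: [-0.9, -0.9, -1.3]
grip_width: 33.3
grasp_force: 40.0
```

Emit:
apply_moves(
  deltas=[
    [[0, 3, 0, 0], [0, 7, 0, 0], [0, 12, 0, 0], [0, 17, 0, 0], [0, 22, 0, 0], [0, 26, 0, 0], [0, 29, 0, 0], [0, 31, 0, 0], [0, 32, 0, 0], [0, 32, 0, 0]],
  ],
)

```text
clock: 14.7
eef_pos: [575.4, -202.3, 68.5]
ee_rot: [-180.0, 0.0, 158.5]
force: [-1.5, 0.2, -0.9]
grip_width: 33.7
grasp_force: 40.0
```

Emit:
apply_moves(
  deltas=[
    [[0, 1, 0, 0], [0, 2, 0, 0], [0, 3, 0, 0], [0, 4, 0, 0], [0, 4, 0, 0]],
  ],
)

```text
clock: 15.2
eef_pos: [576.9, -198.4, 68.5]
ee_rot: [-180.0, 0.0, 158.5]
force: [-0.4, 0.0, -2.3]
grip_width: 33.5
grasp_force: 40.0
```

Emit:
apply_moves(
  deltas=[
    [[0, 1, 0, 0], [0, 2, 0, 0], [0, 3, 0, 0], [0, 4, 0, 0], [0, 4, 0, 0]],
  ],
)

```text
clock: 15.7
eef_pos: [578.4, -194.7, 68.5]
ee_rot: [-180.0, 0.0, 158.5]
force: [0.2, -0.3, -1.1]
grip_width: 33.5
grasp_force: 40.0
```

Emit:
apply_moves(
  deltas=[
    [[0, 1, 0, 0], [0, 2, 0, 0], [0, 2, 0, 0]],
  ],
)

```text
clock: 16.0
eef_pos: [579.1, -192.8, 68.5]
ee_rot: [-180.0, -0.0, 158.5]
force: [0.3, -0.5, -0.6]
grip_width: 33.2
grasp_force: 40.0
```

Emit:
apply_moves(
  deltas=[
    [[0, 0.7, 0, 0], [0, 1.4, 0, 0], [0, 1.4, 0, 0]],
  ],
)

```text
clock: 16.3
eef_pos: [579.6, -191.6, 68.5]
ee_rot: [180.0, 0.0, 158.5]
force: [-0.3, 0.5, -1.2]
grip_width: 33.9
grasp_force: 40.0
```

Emit:
apply_moves(
  deltas=[
    [[0, 0.6, 0, 0], [0, 1.2, 0, 0], [0, 1.2, 0, 0]],
  ],
)

```text
clock: 16.6
eef_pos: [580.0, -190.5, 68.5]
ee_rot: [-180.0, 0.0, 158.5]
force: [-0.3, -0.2, -2.1]
grip_width: 34.0
grasp_force: 40.0
```

Emit:
apply_moves(
  deltas=[
    [[0, 0.6, 0, 0], [0, 1, 0, 0], [0, 1, 0, 0]],
  ],
)

```text
clock: 16.9
eef_pos: [580.1, -190.2, 68.5]
ee_rot: [-180.0, 0.0, 158.5]
force: [-1.3, -5.0, -2.3]
grip_width: 33.8
grasp_force: 40.0
```

The stop is reached, at about 5 N. I'll back off about 1 mm and feel upward for the lips.

Emit:
apply_moves(
  deltas=[
    [[0, -1.3, 0, 0], [0, -1.3, -1, 0], [0, -1.3, -2, 0], [0, -1.3, -2, 0]],
  ],
)

```text
clock: 17.3
eef_pos: [580.1, -190.6, 70.7]
ee_rot: [180.0, 0.0, 158.5]
force: [0.2, -0.2, -0.1]
grip_width: 33.7
grasp_force: 40.0
```

Emit:
apply_moves(
  deltas=[
    [[0, 0, -0.7, 0], [0, 0, -0.7, 0]],
  ],
)

```text
clock: 17.5
eef_pos: [580.0, -190.8, 71.3]
ee_rot: [180.0, 0.0, 158.5]
force: [0.0, 0.3, -1.2]
grip_width: 33.7
grasp_force: 40.0
```

Emit:
apply_moves(
  deltas=[
    [[0, 0, -0.7, 0], [0, 0, -0.7, 0]],
  ],
)

```text
clock: 17.7
eef_pos: [579.9, -190.8, 72.0]
ee_rot: [-180.0, 0.0, 158.5]
force: [0.0, 1.5, -1.2]
grip_width: 33.6
grasp_force: 40.0
```

Emit:
apply_moves(
  deltas=[
    [[0, 0, -0.7, 0], [0, 0, -0.7, 0]],
  ],
)

```text
clock: 17.9
eef_pos: [579.9, -190.9, 72.7]
ee_rot: [-180.0, 0.0, 158.5]
force: [0.8, 0.1, -1.2]
grip_width: 33.5
grasp_force: 40.0
```

Emit:
apply_moves(
  deltas=[
    [[0, 0, -0.7, 0], [0, 0, -0.7, 0]],
  ],
)

```text
clock: 18.1
eef_pos: [579.9, -190.9, 73.4]
ee_rot: [-180.0, 0.0, 158.5]
force: [-0.0, -0.3, -1.8]
grip_width: 33.6
grasp_force: 40.0
```

Emit:
apply_moves(
  deltas=[
    [[0, 0, -0.6, 0], [0, 0, -0.6, 0]],
  ],
)

```text
clock: 18.3
eef_pos: [579.9, -190.9, 74.0]
ee_rot: [-180.0, 0.0, 158.5]
force: [0.5, -0.7, -2.0]
grip_width: 33.3
grasp_force: 40.0
```

Emit:
apply_moves(
  deltas=[
    [[0, 0, -0.6, 0], [0, 0, -0.6, 0]],
  ],
)

```text
clock: 18.5
eef_pos: [579.9, -190.9, 74.6]
ee_rot: [-180.0, 0.0, 158.5]
force: [0.3, -0.7, -0.9]
grip_width: 33.5
grasp_force: 40.0
```

Emit:
apply_moves(
  deltas=[
    [[0, 0, -0.6, 0], [0, 0, -0.6, 0]],
  ],
)

```text
clock: 18.7
eef_pos: [579.8, -190.8, 75.0]
ee_rot: [-180.0, -0.0, 158.5]
force: [1.1, 0.2, -5.7]
grip_width: 33.5
grasp_force: 40.0
```

Emit:
apply_moves(
  deltas=[
    [[0, 0, -0.6, 0], [0, 0, -0.6, 0]],
  ],
)

```text
clock: 18.9
eef_pos: [579.7, -190.8, 75.4]
ee_rot: [-180.0, -0.0, 158.5]
force: [1.2, -0.5, -9.1]
grip_width: 33.3
grasp_force: 40.0
```

Emit:
apply_moves(
  deltas=[
    [[0, 0, -0.3, 0], [0, 0, -0.6, 0], [0, 0, -0.6, 0], [0, 0, -0.6, 0]],
  ],
)

```text
clock: 19.3
eef_pos: [579.6, -190.8, 75.9]
ee_rot: [-180.0, -0.0, 158.5]
force: [-0.7, -2.8, -16.4]
grip_width: 33.6
grasp_force: 40.0
```

Pull is 16.4 N including the bolt's weight, so about 15 N on the lips. I'll hold it.

Emit:
apply_moves(
  deltas=[
    [[0, 0, 0, 0], [0, 0, 0, 0], [0, 0, 0, 0], [0, 0, 0, 0]],
  ],
)

```text
clock: 19.7
eef_pos: [579.7, -190.8, 76.1]
ee_rot: [-180.0, -0.0, 158.5]
force: [0.2, -2.9, -19.9]
grip_width: 33.4
grasp_force: 40.0
```

The pull is creeping up, so I'll ease off slightly.

Emit:
apply_moves(
  deltas=[
    [[0, 0, 0.4, 0], [0, 0, 0.4, 0], [0, 0, 0.4, 0]],
  ],
)

```text
clock: 20.0
eef_pos: [579.8, -190.9, 75.9]
ee_rot: [-180.0, -0.0, 158.5]
force: [0.3, -3.0, -17.3]
grip_width: 33.7
grasp_force: 40.0
```

Emit:
apply_moves(
  deltas=[
    [[0, 0, 0.1, 0], [0, 0, 0.1, 0], [0, 0, 0.1, 0]],
  ],
)

```text
clock: 20.3
eef_pos: [579.8, -190.9, 75.8]
ee_rot: [-180.0, -0.0, 158.5]
force: [-1.1, -2.7, -15.4]
grip_width: 33.4
grasp_force: 40.0
```

Emit:
apply_moves(
  deltas=[
    [[0, 0, 0, 0], [0, 0, 0, 0], [0, 0, 0, 0]],
  ],
)

```text
clock: 20.6
eef_pos: [579.9, -190.9, 75.8]
ee_rot: [-180.0, 0.0, 158.5]
force: [-1.1, -2.6, -16.0]
grip_width: 33.4
grasp_force: 40.0
```

Emit:
apply_moves(
  deltas=[
    [[0, 0, 0, 0], [0, 0, 0, 0], [0, 0, 0, 0]],
  ],
)

```text
clock: 20.9
eef_pos: [579.9, -190.9, 75.8]
ee_rot: [-180.0, 0.0, 158.5]
force: [-2.0, -2.1, -15.8]
grip_width: 33.8
grasp_force: 40.0
```

Steady at about 15 N net. I'll hold for another 1.5 s.

Emit:
apply_moves(
  deltas=[
    [[0, 0, 0, 0], [0, 0, 0, 0], [0, 0, 0, 0], [0, 0, 0, 0], [0, 0, 0, 0]],
  ],
)

```text
clock: 21.4
eef_pos: [579.9, -190.9, 75.8]
ee_rot: [-180.0, 0.0, 158.5]
force: [-1.3, -3.1, -16.4]
grip_width: 33.6
grasp_force: 40.0
```

Emit:
apply_moves(
  deltas=[
    [[0, 0, 0, 0], [0, 0, 0, 0], [0, 0, 0, 0], [0, 0, 0, 0], [0, 0, 0, 0]],
  ],
)

```text
clock: 21.9
eef_pos: [579.9, -190.9, 75.8]
ee_rot: [-180.0, 0.0, 158.5]
force: [-1.5, -2.8, -14.8]
grip_width: 33.2
grasp_force: 40.0
```

Emit:
apply_moves(
  deltas=[
    [[0, 0, 0, 0], [0, 0, 0, 0], [0, 0, 0, 0], [0, 0, 0, 0], [0, 0, 0, 0], [0, 0, 0, 0]],
  ],
)

```text
clock: 22.5
eef_pos: [579.9, -190.9, 75.8]
ee_rot: [-180.0, 0.0, 158.5]
force: [-1.9, -1.8, -14.4]
grip_width: 33.1
grasp_force: 40.0
```

Emit:
apply_moves(
  deltas=[
    [[0, 0, 1, 0], [0, 0, 2.5, 0], [0, 0, 4, 0], [0, 0, 5.5, 0], [0, 0, 7, 0], [0, 0, 7.5, 0], [0, 0, 7.5, 0], [0, 0, 7.5, 0]],
  ],
)

```text
clock: 23.3
eef_pos: [579.9, -190.9, 68.3]
ee_rot: [-180.0, 0.0, 158.5]
force: [0.5, -0.1, -0.4]
grip_width: 33.7
grasp_force: 40.0
```

Emit:
apply_moves(
  deltas=[
    [[0, 0, 0.6, 0], [0, 0, 0.6, 0], [0, 0, 0.6, 0]],
  ],
)

```text
clock: 23.6
eef_pos: [579.9, -190.9, 67.7]
ee_rot: [-180.0, 0.0, 158.5]
force: [0.3, 1.1, -1.2]
grip_width: 33.6
grasp_force: 40.0
```

Emit:
apply_moves(
  deltas=[
    [[0, 0, 0.4, 0], [0, 0, 0.4, 0], [0, 0, 0.4, 0]],
  ],
)

```text
clock: 23.9
eef_pos: [579.9, -190.9, 67.3]
ee_rot: [-180.0, 0.0, 158.5]
force: [0.3, 1.1, -0.9]
grip_width: 33.1
grasp_force: 40.0
```

Emit:
apply_moves(
  deltas=[
    [[0, 0, 0.3, 0], [0, 0, 0.3, 0], [0, 0, 0.3, 0]],
  ],
)

```text
clock: 24.2
eef_pos: [580.0, -191.0, 67.1]
ee_rot: [-180.0, 0.0, 158.5]
force: [-0.4, 0.1, 2.3]
grip_width: 33.6
grasp_force: 40.0
```

Emit:
apply_moves(
  deltas=[
    [[0, 0.4, 0, 0], [0, 0.8, 0, 0], [0, 0.8, 0, 0]],
  ],
)

```text
clock: 24.5
eef_pos: [580.2, -190.5, 67.1]
ee_rot: [-180.0, 0.0, 158.5]
force: [-1.4, -2.2, 4.3]
grip_width: 33.5
grasp_force: 40.0
```

Emit:
apply_moves(
  deltas=[
    [[0, 0, 0, 0], [0, 0, 0, 0], [0, 0, 0, 0], [0, 0, 0, 0], [0, 0, 0, 0]],
  ],
  claw=0.3,
)

```text
clock: 25.0
eef_pos: [580.2, -190.0, 66.9]
ee_rot: [-180.0, -0.0, 158.5]
force: [-0.4, 0.4, 0.3]
grip_width: 61.1
grasp_force: 0.0
```

Emit:
apply_moves(
  deltas=[
    [[0, 0, -3, 0], [0, 0, -8, 0], [0, 0, -15, 0], [0, 0, -25, 0], [0, 0, -40, 0], [0, 0, -60, 0], [0, 0, -80, 0], [0, 0, -100, 0], [0, 0, -115, 0], [0, 0, -120, 0], [0, 0, -120, 0]],
  ],
)

```text
clock: 26.1
eef_pos: [580.4, -190.1, 187.6]
ee_rot: [180.0, 0.1, 158.5]
force: [-0.4, 0.0, -1.1]
grip_width: 61.0
grasp_force: 0.0
```

```bash
python3 - <<'E'
from h import *
T=pose(); s=telemetry.state(); print(s['force'],s['clock'])
im=cams.camera("wrist"); sc=cams.camera("scene")
a=cv2.resize(sc[190:290,170:290],(400,333),interpolation=cv2.INTER_CUBIC); b=cv2.resize(im[130:290,220:412],(400,333),interpolation=cv2.INTER_CUBIC)
cv2.imwrite("pics/f.png",np.hstack([a,b])[:,:,::-1])
ft=R.from_euler('z',-21.31,degrees=True).apply([[0,50,80],[0,50,10]])+[565.1,-238.8,3.7]
print(w2pix("wrist",ft,T),w2pix("scene",ft))
d=disc(im,*w2pix("wrist",ft,T)[0],14);print(d)
if d: w=pix2w("wrist",d[0],83.7,T)[0]; print(R.from_euler('z',21.31,degrees=True).apply(w-[565.1,-238.8,3.7]).round(1))
E
```

```text
[-0.38894546  0.02829582 -1.05071907] 26.1
[[317.17107413 205.16922759]
 [317.38209534 188.55740275]] [[249.92291786 238.40465596]
 [252.33073677 259.66499748]]
(array([316.06113537, 204.        ]), np.int32(229))
[-1.1 49.  80. ]
```

View pics/f.png

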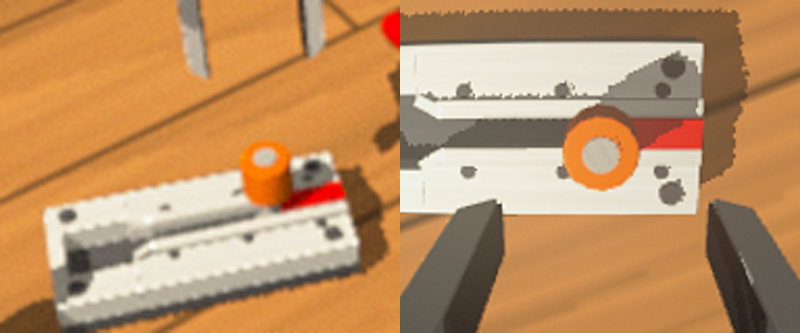

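The bolt stands upright in the slot against the red stop, with its disc at crop (600,155), about y = 49 mm and x = -1 mm in the plate frame. The gripper is clear, so I'm handing in.

```bash
python3 -c "
from workcell import hand_in; print(hand_in())"
```

```text
the job is handed in; nothing more can be done
None
```

The orange bolt is under the lips and standing upright against the red stop. It took a pull of about 15 N for over two seconds (peak about 18.5 N), then was let down and released. The job is handed in at about 26 s, with no verdict shown.

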